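# Index a cell-test carousel and unscrew the faulty cell

## Task

The green cell in the test carousel is faulty. Turn the turret (its black bar grip is there for that) until the green cell stands squarely at the yellow pointer, where the guard hoop is open, then unscrew it there (a quarter-turn foot: anticlockwise seen from the cell's top, until it stops), draw it out, and stand it upright in the free part of the grey tray without dropping it. Leave the turret with the empty place at the pointer, and leave everything else as it is.

Things in the scene. Friction and masses are not known exactly. Their poses are not given: they have to be found in the camera images.
- turret_grip (a point): centre of the black bar grip on top of the turret, on its vertical axis, turning with it: bar 50 mm long (point x, -x end toward the green cell's place), 14 mm thick (y), 32 mm high, top 14 mm above this point; free air for 57 mm all round. The turret turns either way, with no clicks or stops within a turn, held by even friction (0.3 N m). Its other three cells are blue, 90 degrees apart, fixed for good.
- front_mark (a point): fixed point above the yellow pointer where the green cell's seat must come, 62 mm from the turret axis, 85 mm above the table. Its -x points outward from the turret axis. The yellow guard hoop (8 mm bar, 160 mm above the table, radius 104 mm about the turret axis) bars the other places; it is open 75 degrees either side of the pointer.
- seat (a point): centre of the mouth of the green cell's socket, turning with the turret, 62 mm from its axis, 85 mm above the table. Its z is up, its -x radially outward; the seated cell's axis passes through it, leaning 28 degrees from vertical toward -x. Four posts round the mouth hold the cell's lower 10 mm; two claws below it lock the cell's foot.
- cell_mid (a point): green cell, 32 mm diameter, 65 mm long, 150 g: half-way along its axis, z to its top. Below its lower end a brass foot bar (33 x 20 mm) reaches 10 mm further. Locked; turn it 65 degrees (1.13 rad) anticlockwise seen from its top (positive about z) to a stop (under 0.2 N m), then draw it out along z: clear after 25 mm. Standing on its foot, this point is 42.5 mm up.
- tray_spot (a point): centre of the free part of the grey tray, on its inner floor, 5 mm above the table. Tray: outside 130 mm along this point's x, 190 mm along y, walls 22 mm high and 5 mm thick; the tray's centre lies 40 mm toward +y of this point.
- tray_cell_mid (a point): a blue cell of the same make already standing in the tray on its foot, about 98 mm toward +y of tray_spot; this point is half-way up it. Leave it.
Not all that is in view belongs to the job. What is shaped like the part that bears tray_cell_mid but red is not meant.

How it is judged:
By the outcome, as a careful person would: the job done as asked, in the order asked, and still so for the second after the job is handed in, with the robot touching nothing.
It also fails if it takes over 72 s, if anything falls off the work surface, if the arm or the gripper's body presses on something with over 40 N, if the wrist force passes 120 N, or if a joint passes its speed limit or range.

## Robot

A 7-joint arm with a two-finger parallel gripper is mounted at the origin on the work surface. World frame = base frame: x ahead of the robot, y to its left, z up, the work surface at z = 0. Lengths are in m, angles in degrees, forces in N, time in s.
With the tool pointing down it reaches from about 0.425 to 0.875 m from the base axis. Payload 4.7 kg.
Tool frame: the origin (TCP) lies midway between the tips of the shut fingers; the grasp point (between the pads) lies env.grip_point_offset behind it (env.grip_point_offset is the distance from the TCP to the grasp point, in m); z points along the fingers, y is the line along which they close (so a half turn about z gives the same grasp; the last joint's range is limited). The gripper opens to 87 mm and grips with 3 to 60 N. Pads are 19 mm wide; open, the fingers measure 117 mm over their backs; the gripper's body (75 mm by 190 mm) begins 51 mm behind the grasp point.
Start: joints at [68.646, 18.392, -4.016, 83.108, 1.295, 78.541, -3.26], TCP at [0.245, -0.602, 0.223] pointing down, gripper open.
Joint ranges: [-163.93, 163.93], [-17.29, 119.83], [-79.2, 71.16], [3.27, 140.29], [-89.18, 269.18], [5.43, 117.66], [-154.24, 154.24]. Speed limits (degrees/s): [147.25, 147.25, 180, 180, 180, 180, 180].

## Interface

Orientations are given as [roll, pitch, yaw] about the fixed x, y, z axes, in that order (R = Rz(yaw) Ry(pitch) Rx(roll)).
In Python, from cell import env gives the robot as it stands.
- The arm moves only by the shell command python3 -m creep 'ROWS' [FORCE]. ROWS is a JSON object of lists of equal length, an entry for each row: "translation": the shift along the tool's x, y, z in units of 0.08 m (1.0 is 0.08 m), a list of three; "turn": the turn, a rotation vector about the tool's x, y, z in units of 180 degrees (1.0 is 180 degrees), a list of three; "grip": the opening, from 0 (shut) to 1 (fully open). In form: {"translation": [[x, y, z], ...], "turn": [[ax, ay, az], ...], "grip": [grip, ...]}. A call has 1 to 5 rows; each row shifts and turns the commanded pose from where the row before left it, along the tool's axes as they then stand; what a row does not reach is not made up. A row lasts 1/8 s, in which the tool goes at most 62.5 mm and 10.7 degrees, less where a joint would pass 70% of its speed; a pose out of reach is approached as far as the arm can. A call with a number of a shift or a turn outside -1 to 1 is refused whole. A call with a gripper value outside its range is refused whole. The fingers move at their own pace and stop on an object; FORCE is the grip in N (left out, the last holds). Time passes only in rows, so rows that do not move let the fingers close. It gives the time, the measured TCP pose, the force, the opening and the grip force at its end, in the units of the state.
- env.get_obs(): the state, without advancing time (a new reading comes with each control period).
- env.read_camera(name): name is "side" or "top"; returns a dict with "frame" (480x640x3 uint8, red, green, blue), "z_map" (480x640 float32, m along the optical axis (not along the pixel's ray), 0 where there is no reading), "K" (3x3 intrinsics, pixels), "rvec" (rotation vector, rad) and "tvec" (3), from world to camera coordinates, as OpenCV has them. Camera axes: x right, y down, z forward; pixel columns grow to the right and rows downward; lengths in m; the calibration is good to about 2 mm. A picture is of the moment at which its call begins.
- env.sign_off(): hands the job in; it is judged then, once.
The state is a dict: "time_s": time; "qpos": joint angles; "joint_velocities": joint speeds; "effort": joint torques, N m; "tool_pos": TCP position; "tool_rot": TCP orientation; "force": force on the tool from outside, world axes, zero at the start; "wrist_torque": the same for the moment, N m; "grip_width": finger opening in m; "grasp_force": force on a finger pad.
Only numpy, scipy, OpenCV 4.12 (cv2) and the standard library are available. Lean on these libraries where they do the work, as an engineer would, in place of code of your own. Each camera call takes 0.05 s, during which the arm holds its last target. There are 200 camera calls.

## Working session

There is one attempt and no reset: what is moved stays moved. The work goes in short steps, Python scripts to look and compute and a shell command to move; the robot and the scene stay as the last step left them, time stands still between calls to the robot, and variables do not carry over. Pictures are saved under pics/ and viewed, at most 10 in all, crops included, and the job is handed in when it is done.

```bash
ls; mkdir -p pics
cat > h.py <<'E'
from cell import env
import numpy as np, cv2
from scipy.spatial.transform import Rotation as R
def cam(n):
    d=env.read_camera(n); d['R']=cv2.Rodrigues(np.array(d['rvec'],float))[0]; d['t']=np.array(d['tvec'],float).ravel(); return d
def save(d,f): cv2.imwrite(f,d['frame'][:,:,::-1])
def pts(d):
    z=d['z_map']; v,u=np.mgrid[:480,:640]; K=d['K']
    c=np.stack([(u-K[0,2])/K[0,0]*z,(v-K[1,2])/K[1,1]*z,z],-1)
    return (c-d['t'])@d['R']
def ray(d,u,v,h):
    c=-d['R'].T@d['t']; r=d['R'].T@np.linalg.inv(d['K'])@[u,v,1]
    return c+r*(h-c[2])/r[2]
E
python3 - <<'E'
from h import *
for n in ['side','top']:
    d=cam(n); save(d,f'pics/{n}0.png'); print(n,-d['R'].T@d['t'],(d['z_map']>0).mean())
print(env.grip_point_offset,env.get_obs())
E
```

```text
pics
side [ 0.51607704 -0.86631799  0.94661212] 0.9959700520833333
top [ 0.46155858 -0.0833643   0.87241133] 0.9960026041666666
0.0187 {'time_s': 0.1, 'qpos': array([68.64548198, 18.43427112, -4.0146543 , 83.17019282,  1.29576338,
       78.54262898, -3.25682968]), 'joint_velocities': array([ 0.0126694 , -0.04942144, -0.02277886, -0.27504595,  0.06452473,
       -0.06852907,  0.03273152]), 'effort': array([ 8.43715443e-04, -4.92568624e+01, -4.05492447e-01, -3.13397563e+01,
       -6.42281352e-02,  3.96032492e-02,  3.55069267e-05]), 'tool_pos': array([ 0.24494309, -0.60151546,  0.22155695]), 'tool_rot': array([-1.79898184e+02,  6.70767888e-03,  2.21666592e+01]), 'force': array([ 0.40255512,  0.00470146, -0.70847697]), 'wrist_torque': array([-0.00385462, -0.04361836, -0.08789792]), 'grasp_force': 0.0, 'grip_width': 0.08727356227100283}
```

View pics/side0.png

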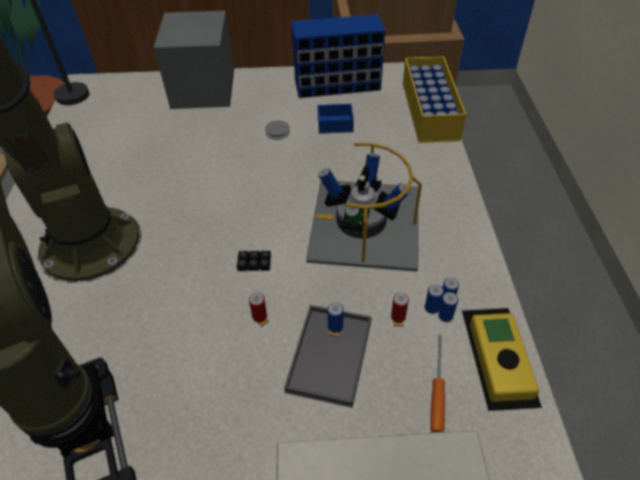

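View pics/top0.png

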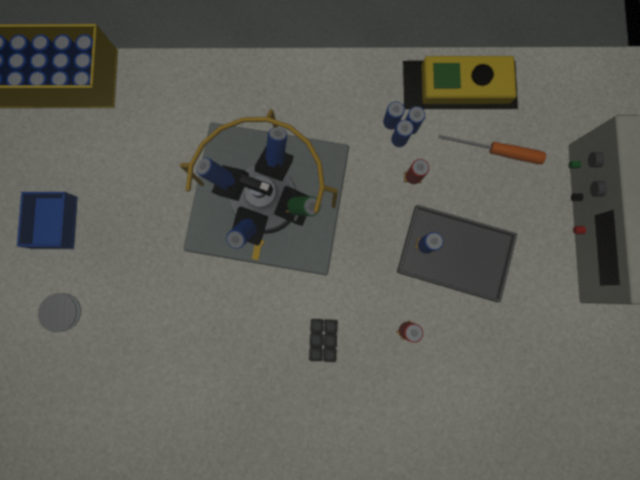

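The side view shows the turret at (365,205), its green cell at (352,214), the pointer at (325,216), the tray at (330,355) with a blue cell at (335,318), and red decoys. In the top view the turret axis is near (262,190), the green cell near (305,207), the pointer at (257,250), and the tray at (457,253).

```bash
cat > m.py <<'E'
from h import *
t=cam('top'); s=cam('side')
def hsv(d): return cv2.cvtColor(d['frame'],cv2.COLOR_RGB2HSV)
P={'top':pts(t),'side':pts(s)}
for n,d in (('top',t),('side',s)):
    h=hsv(d);p=P[n]
    roi=np.zeros((480,640),bool)
    if n=='top': roi[110:280,175:355]=1
    else: roi[135:270,300:430]=1
    ye=(h[...,0]>15)&(h[...,0]<32)&(h[...,1]>120)&(h[...,2]>60)&roi
    hi=ye&(p[...,2]>.14); lo=ye&(p[...,2]<.05)
    q=p[hi]; A=np.c_[2*q[:,:2],np.ones(len(q))]; c=np.linalg.lstsq(A,(q[:,:2]**2).sum(1),rcond=None)[0]
    print(n,'hoop c',c[:2],np.sqrt(c[2]+c[:2]@c[:2]),np.median(q[:,2]),'pointer',p[lo].mean(0),lo.sum())
    # pointer direction
    gr=(h[...,0]>40)&(h[...,0]<85)&(h[...,1]>90)&roi&(p[...,2]>.06)
    print(' green',gr.sum(),p[gr].mean(0),p[gr].min(0),p[gr].max(0))
    bl=(h[...,2]<45)&roi&(p[...,2]>.12)
    print(' black',bl.sum(),[cv2.minAreaRect((p[bl][:,:2]*1000).astype(np.float32))],np.percentile(p[bl][:,2],[5,50,95]))
    r=p[roi&(p[...,2]>.02)]; 
    base=roi&(p[...,2]<.03)&(p[...,2]>.003)
    print(' baseplate', cv2.minAreaRect((p[base][:,:2]*1000).astype(np.float32)))
    save_roi=np.zeros((480,640),bool)
    if n=='top': save_roi[195:310,385:525]=1
    else: save_roi[300:410,280:380]=1
    w=save_roi&(p[...,2]>.012)&(p[...,2]<.03)
    print(' tray', cv2.minAreaRect((p[w][:,:2]*1000).astype(np.float32)))
    fl=save_roi&(p[...,2]>.0025)&(p[...,2]<.012)&(h[...,2]<90);print(' floor',np.median(p[fl][:,2]))
    b=save_roi&(p[...,2]>.05);print(' traycell',p[b].mean(0),np.median(p[b&(p[...,2]>.07)],0),p[b][:,2].max())
c=t['frame'][110:285,180:355,::-1]; c=cv2.resize(c,None,fx=3.2,fy=3.2,interpolation=cv2.INTER_CUBIC); c2=s['frame'][130:275,295:430,::-1];c2=cv2.resize(c2,None,fx=1.7,fy=1.7)
o=np.zeros((560,800,3),np.uint8);o[:560,:560]=c[:560,:560];o[:246,570:799]=c2[:246,:229];o=cv2.convertScaleAbs(o,alpha=1.8);cv2.imwrite('pics/z1.png',o)
E
python3 m.py
```

```text
top hoop c [0.62613728 0.02082453] 0.10891741398944907 0.1637956400626127 pointer [0.54536925 0.03490811 0.0179762 ] 98
 green 272 [ 0.60689613 -0.04210378  0.12614762] [ 0.46155858 -0.0833643   0.07201257] [ 0.63321812 -0.0241861   0.87241133]
 black 303 [((559.9978637695312, -24.509414672851562), (211.52484130859375, 88.73546600341797), 53.632598876953125)] [0.13496101 0.16043391 0.1637214 ]
 baseplate ((654.766845703125, 28.039962768554688), (344.1952819824219, 324.78826904296875), 89.8796615600586)
 tray ((539.35498046875, -327.77685546875), (191.20040893554688, 130.75466918945312), 73.52873229980469)
 floor 0.005280234709614023
 traycell [ 0.53962641 -0.24268499  0.18816972] [ 0.55043369 -0.26760881  0.07948325] 0.8724113274136839
side hoop c [ 0.68243702 -0.22988181] 0.23254724123497836 0.16369811628146808 pointer [0.70052745 0.14479828 0.02000526] 186
 green 136 [ 0.61505854 -0.05347809  0.10441407] [ 0.57576775 -0.07906135  0.06884416] [0.70887992 0.04740231 0.14609102]
 black 171 [((564.251953125, -410.1884460449219), (916.5699462890625, 37.40388107299805), 81.63409423828125)] [0.12380677 0.15129297 0.94661212]
 baseplate ((658.0037841796875, 118.38360595703125), (489.5945739746094, 360.24627685546875), 85.1217269897461)
 tray ((539.911865234375, -327.96124267578125), (194.2689666748047, 130.38243103027344), 73.41021728515625)
 floor 0.006421361800675237
 traycell [ 0.54950188 -0.34915554  0.17990595] [ 0.55159647 -0.27787531  0.08036193] 0.9466121192965471
```

View pics/z1.png

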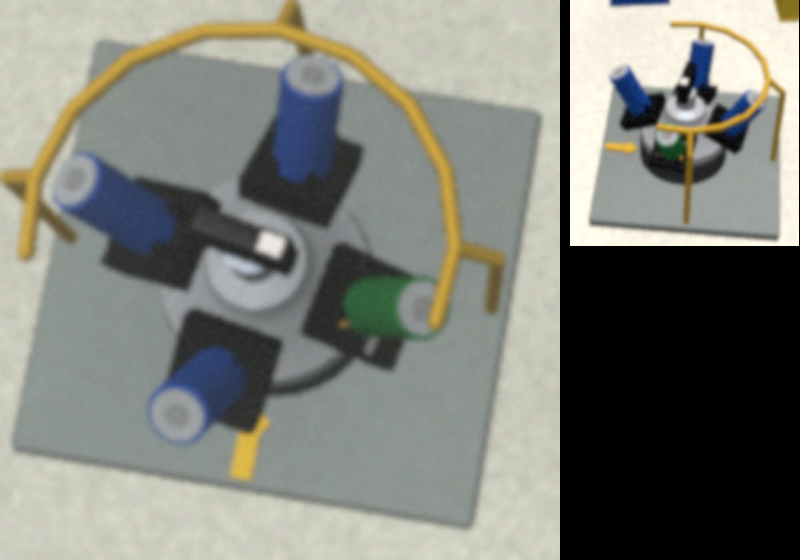

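The crop confirms that the green cell is at the right (cap at crop (422,305)) under the hoop end, the pointer is at the bottom (242,478)→(265,425), and the bar grip's white end is at (270,243), toward green.

```bash
cat > m2.py <<'E'
from h import *
from scipy.optimize import least_squares
t=cam('top');p=pts(t);h=cv2.cvtColor(t['frame'],cv2.COLOR_RGB2HSV);Z=t['z_map']>0
f=lambda x,y:(180+(x+.5)/3.2-.5,110+(y+.5)/3.2-.5)
C={}
for n,(x,y) in dict(b1=(313,75),b2=(76,180),b3=(180,413),g=(422,305)).items():
    u,v=f(x,y);iu,iv=int(round(u)),int(round(v));w=p[iv-2:iv+3,iu-2:iu+3].reshape(-1,3)
    zz=np.median(w[:,2]);C[n]=ray(t,u,v,.1336);print(n,zz,np.median(w,0),C[n])
print('axis',(C['b1']+C['b3'])/2,(C['b2']+C['g'])/2)
A=sum(C.values())/4
for n in C: d=C[n]-A;print(n,np.hypot(*d[:2]),np.degrees(np.arctan2(d[1],d[0])))
roi=np.zeros((480,640),bool);roi[110:280,175:355]=1
ye=(h[...,0]>15)&(h[...,0]<32)&(h[...,1]>120)&(h[...,2]>60)&roi&Z
uv=np.argwhere(ye&(p[...,2]>.15)&(p[...,2]<.18));q=np.array([ray(t,b,a,.164) for a,b in uv])
r=least_squares(lambda x:np.hypot(q[:,0]-x[0],q[:,1]-x[1])-.104,[.63,.02],loss='soft_l1',f_scale=.003);print('hoop',r.x,len(q),np.abs(r.fun).mean())
lo=ye&(p[...,2]<.05)
lo[:225]=0;lab=p[lo];print('pointer',cv2.minAreaRect((lab[:,:2]*1000).astype(np.float32)),np.median(lab,0))
m=lab[:,:2].mean(0);ang=lambda a:np.degrees(np.arctan2(a[1],a[0]));print('pointer ang',ang(m-A[:2]),ang(m-r.x))
v_=np.linalg.svd(lab[:,:2]-m)[2][0];print('axis dir',ang(v_))
bar=np.zeros((480,640),bool);bar[168:200,236:276]=1
bar&=(p[...,2]>.125)&(p[...,2]<.2)&Z&(np.hypot(p[...,0]-A[0],p[...,1]-A[1])<.045)
print('bar z',np.percentile(p[bar][:,2],[5,25,50,75,95]))
top=bar&(p[...,2]>np.percentile(p[bar][:,2],90)-.006)
print(cv2.minAreaRect((p[top][:,:2]*1000).astype(np.float32)),top.sum())
wh=bar&(h[...,2]>120);print('white',p[wh].mean(0))
s=cam('side');ps=pts(s)
b=(ps[...,2]>.125)&(ps[...,2]<.2)&(s['z_map']>0)&(np.hypot(ps[...,0]-A[0],ps[...,1]-A[1])<.045)
print('side bar z',np.percentile(ps[b][:,2],[5,50,95]),cv2.minAreaRect((ps[b][:,:2]*1000).astype(np.float32)))
base=roi&Z&(p[...,2]<.03)&(h[...,1]<60)&(p[...,2]>.004)
print('base z',np.median(p[base][:,2]))
E
python3 m2.py
```

```text
b1 0.14257796690689 [ 0.72143118 -0.0106161   0.14257797] [ 0.72446148 -0.01043183  0.1336    ]
b2 0.14397179675908356 [0.66641004 0.10656437 0.1439718 ] [0.66970728 0.10859496 0.1336    ]
b3 0.14416778301712713 [0.54939605 0.05124515 0.14416778] [0.55124569 0.05325619 0.1336    ]
g 0.14249107583533357 [ 0.6034346  -0.06713802  0.14249108] [ 0.60541308 -0.06620956  0.1336    ]
axis [0.63785358 0.02141218 0.1336    ] [0.63756018 0.0211927  0.1336    ]
b1 0.09237653330977513 -20.09219330045793
b2 0.09297316424795861 69.86766339867657
b3 0.09217689825429104 159.7170301310426
g 0.09328043759978505 -110.25514056893559
hoop [0.63309176 0.02124884] 983 0.002171304373488928
pointer ((546.7127075195312, 35.50398254394531), (12.10165023803711, 36.56834411621094), 72.55558776855469) [0.54271944 0.03588729 0.0173456 ]
pointer ang 171.20533804587478 170.7273106018643
axis dir 160.1135938736422
bar z [0.13028426 0.14778308 0.16056643 0.16175255 0.1631201 ]
((634.5595703125, 21.66553497314453), (50.053375244140625, 14.615906715393066), 69.99095153808594) 294
white [0.62997846 0.00612295 0.16242084]
side bar z [0.13048392 0.15643632 0.16464867] ((635.1244506835938, 20.07076644897461), (52.02967834472656, 24.563880920410156), 85.00199890136719)
base z 0.014396201341922132
```

```bash
cat >> h.py <<'E'
def go(pos,rot):
    o=env.get_obs(); Rc=R.from_euler('xyz',o['tool_rot'],degrees=True); Rt=rot if isinstance(rot,R) else R.from_euler('xyz',rot,degrees=True)
    print('cur',np.round(o['tool_pos'],4),np.round(o['tool_rot'],1),'F',np.round(o['force'],1),'w',round(o['grip_width'],4),'t',round(o['time_s'],2))
    print('trans units now-frame',np.round(Rc.inv().apply(np.array(pos)-o['tool_pos'])/.08,3),'target-frame',np.round(Rt.inv().apply(np.array(pos)-o['tool_pos'])/.08,3),'turn',np.round((Rc.inv()*Rt).as_rotvec()/np.pi,4))
E
python3 - <<'E'
from h import *
A=np.array([.6348,.0208]);ang=lambda a:np.degrees(np.arctan2(a[...,1],a[...,0]))
for n,b in (('top',(225,280,240,290)),('side',(205,228,305,335))):
    t=cam(n);h=cv2.cvtColor(t['frame'],cv2.COLOR_RGB2HSV)
    m=np.zeros((480,640),bool);m[b[0]:b[1],b[2]:b[3]]=1
    m&=(h[...,0]>15)&(h[...,0]<32)&(h[...,1]>130)
    q=np.array([ray(t,u,v,.0155)[:2] for v,u in np.argwhere(m)]);c=q.mean(0)
    v=np.linalg.svd(q-c)[2][0];print(n,len(q),c,'ang from axis',ang(c-A),'pca',ang(v),np.median(pts(t)[m][:,2]))
t=cam('top');p=pts(t);h=cv2.cvtColor(t['frame'],cv2.COLOR_RGB2HSV)
m=(h[...,0]>15)&(h[...,0]<32)&(h[...,1]>120)&(p[...,2]>.15)&(p[...,2]<.175);m[:110]=0;m[280:]=0;m[:,:175]=0;m[:,355:]=0
q=np.array([ray(t,u,v,.164)[:2] for v,u in np.argwhere(m)]);q=q[abs(np.hypot(*(q-A).T)-.104)<.006]
a=np.sort((ang(q-A)+10)%360); a=np.where(a>180,a-360,a);print('hoop ends +10',a.min(),a.max(),'mid',(a.min()+a.max())/2-10)
# base plate edges: from contour of greyish plate
go([.6348,.0208,.26],[180,0,70])
E
```

```text
top 96 [0.5444482  0.03616327] ang from axis 170.34982221325924 pca 160.4915666117567 0.017546680191518966
side 66 [0.55038542 0.03759767] ang from axis 168.7457137841757 pca -10.637044672574342 0.01840050795921255
hoop ends +10 -106.04856325547922 105.66242900417923 mid -10.193067125649996
cur [ 0.2452 -0.6019  0.2225] [-180.     0.    22.2] F [ 0.1 -0.2  0.5] w 0.0869 t 0.45
trans units now-frame [ 7.447 -5.372 -0.468] target-frame [ 8.981  1.914 -0.469] turn [-0.     -0.     -0.2658]
```

```bash
python3 -m creep '{"translation":[[0.5,-0.36,-0.1],[0.5,-0.36,-0.1],[0.5,-0.36,-0.1],[0.5,-0.36,-0.1],[0.5,-0.36,-0.07]],"turn":[[0,0,0],[0,0,0],[0,0,0],[0,0,0],[0,0,0]],"grip":[1,1,1,0.45,0.45]}' 20
python3 -m creep '{"translation":[[0.5,-0.36,0],[0.5,-0.36,0],[0.5,-0.36,0],[0.5,-0.36,0],[0.5,-0.36,0]],"turn":[[0,0,0],[0,0,0],[0,0,0],[0,0,0],[0,0,0]],"grip":[0.45,0.45,0.45,0.45,0.45]}'
python3 -m creep '{"translation":[[0.5,-0.36,0],[0.5,-0.36,0],[0.5,-0.36,0],[0.5,-0.36,0],[0.44,-0.33,0]],"turn":[[0,0,0],[0,0,0],[0,0,0],[0,0,0],[0,0,0]],"grip":[0.45,0.45,0.45,0.45,0.45]}'
python3 -m creep '{"translation":[[0,0,0],[0,0,0],[0,0,0],[0,0,0],[0,0,0]],"turn":[[0,0,-0.053],[0,0,-0.053],[0,0,-0.053],[0,0,-0.053],[0,0,-0.053]],"grip":[0.45,0.45,0.45,0.45,0.45]}'
python3 -c "
from h import *
go([.6348,.0208,.133],[180,0,70]);print(env.get_obs()['qpos'])"
```

```text
time_s: 1.08
tool_pos: [0.377, -0.3918, 0.2609]
tool_rot: [179.9, -0.0, 22.2]
force: [0.6, -0.3, 0.4]
grip_width: 0.0741
grasp_force: 0.0
time_s: 1.7
tool_pos: [0.5077, -0.183, 0.2605]
tool_rot: [180.0, -0.0, 22.1]
force: [0.4, -0.5, 0.8]
grip_width: 0.0395
grasp_force: 0.0
time_s: 2.33
tool_pos: [0.6351, 0.022, 0.2602]
tool_rot: [180.0, -0.0, 22.2]
force: [0.7, 0.0, -0.1]
grip_width: 0.0391
grasp_force: 0.0
time_s: 2.95
tool_pos: [0.6344, 0.0203, 0.2602]
tool_rot: [180.0, 0.0, 70.2]
force: [-0.3, -0.5, -0.1]
grip_width: 0.0394
grasp_force: 0.0
cur [0.6344 0.0203 0.2602] [180.    0.   70.2] F [-0.3 -0.5 -0.1] w 0.0394 t 2.95
trans units now-frame [0.008 0.003 1.59 ] target-frame [0.008 0.003 1.59 ] turn [0.     0.     0.0009]
[ 26.81673321  20.02719174 -40.36044783  81.11279102  12.90799611
  83.52994028 -33.10130133]
```

```bash
python3 -m creep '{"translation":[[0,0,0.4],[0,0,0.4],[0,0,0.4],[0,0,0.25],[0,0,0.14]],"turn":[[0,0,0],[0,0,0],[0,0,0],[0,0,0],[0,0,0]],"grip":[0.45,0.45,0.45,0.45,0.45]}'
python3 -m creep '{"translation":[[0,0,0],[0,0,0],[0,0,0],[0,0,0],[0,0,0]],"turn":[[0,0,0],[0,0,0],[0,0,0],[0,0,0],[0,0,0]],"grip":[0,0,0,0,0]}' 30
python3 -c "
from h import *
go([.6348,.0208,.133],[180,0,70]);o=env.get_obs();print(o['qpos'],o['grasp_force'],o['wrist_torque'])"
```

```text
time_s: 3.58
tool_pos: [0.6341, 0.0203, 0.132]
tool_rot: [-180.0, 0.0, 69.9]
force: [0.2, 0.5, 0.5]
grip_width: 0.0393
grasp_force: 0.0
time_s: 4.2
tool_pos: [0.6359, 0.0202, 0.1341]
tool_rot: [179.8, -0.1, 69.8]
force: [5.3, -0.2, 1.3]
grip_width: 0.0139
grasp_force: 30.0
cur [0.6359 0.0202 0.1341] [ 1.798e+02 -1.000e-01  6.980e+01] F [ 5.3 -0.2  1.3] w 0.0139 t 4.2
trans units now-frame [ 0.002 -0.016  0.013] target-frame [ 0.002 -0.016  0.013] turn [ 0.0011 -0.0004 -0.001 ]
[ 26.23621962  24.38900911 -38.98202385  90.65887593  16.04633742
  70.44105308 -35.7711513 ] 30.003288444131613 [-0.08460809 -0.90204227 -0.12000991]
```

```bash
python3 -m creep '{"translation":[[0.006,0.018,0],[0,0,0],[0,0,0],[0,0,0],[0,0,0]],"turn":[[0,0,0],[0,0,0.045],[0,0,0.045],[0,0,0.045],[0,0,0.045]],"grip":[0,0,0,0,0]}' 45
python3 -m creep '{"translation":[[0,0,0],[0,0,0],[0,0,0],[0,0,0],[0,0,0]],"turn":[[0,0,0.045],[0,0,0.045],[0,0,0.045],[0,0,0.045],[0,0,0.045]],"grip":[0,0,0,0,0]}'
python3 -m creep '{"translation":[[0,0,0],[0,0,0]],"turn":[[0,0,0.04],[0,0,0]],"grip":[0,0]}'
python3 - <<'E'
from h import *
go([.6348,.0208,.133],[180,0,-10.3]);o=env.get_obs();print(o['qpos'],o['wrist_torque'])
t=cam('top');s=cam('side')
c=cv2.resize(t['frame'][110:285,180:355,::-1],None,fx=3.2,fy=3.2,interpolation=cv2.INTER_CUBIC)
c2=cv2.resize(s['frame'][130:275,295:430,::-1],None,fx=1.7,fy=1.7)
o=np.zeros((560,800,3),np.uint8);o[:,:560]=c;o[:246,570:799]=c2[:246,:229];cv2.imwrite('pics/z2.png',cv2.convertScaleAbs(o,alpha=1.8))
E
```

```text
time_s: 4.82
tool_pos: [0.6354, 0.0205, 0.134]
tool_rot: [180.0, 0.1, 37.3]
force: [-1.5, -0.8, 7.1]
grip_width: 0.0138
grasp_force: 45.1
time_s: 5.45
tool_pos: [0.6351, 0.0213, 0.134]
tool_rot: [-180.0, 0.1, -3.2]
force: [-2.8, 1.0, 7.0]
grip_width: 0.0137
grasp_force: 45.1
time_s: 5.7
tool_pos: [0.6351, 0.0215, 0.134]
tool_rot: [-180.0, 0.1, -10.3]
force: [-1.5, 0.6, 6.8]
grip_width: 0.0137
grasp_force: 45.0
cur [0.6351 0.0215 0.134 ] [-1.80e+02  1.00e-01 -1.03e+01] F [-1.5  0.6  6.8] w 0.0137 t 5.7
trans units now-frame [-0.002  0.009  0.013] target-frame [-0.002  0.009  0.013] turn [-0.0001  0.0004  0.0002]
[  16.00548868   21.81701293  -25.54254916   90.88197347    9.80132816
   69.60310238 -111.63529794] [ 0.1230056   0.34016729 -0.31079368]
```

View pics/z2.png

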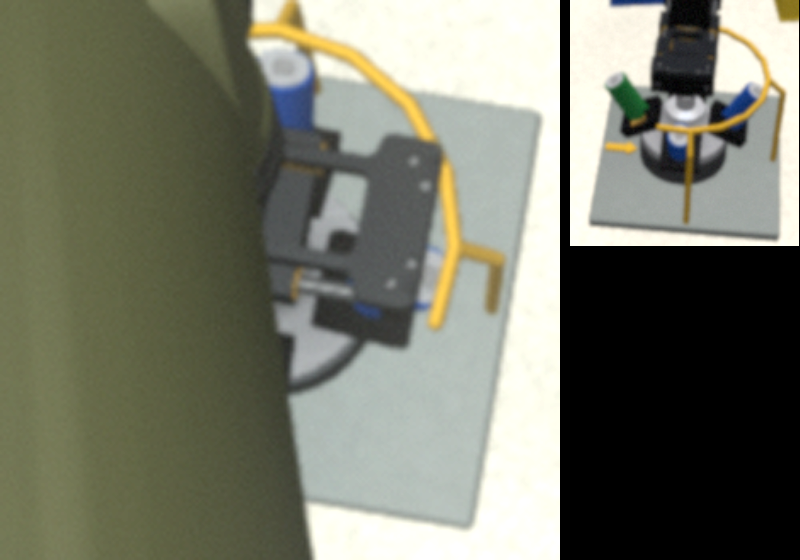

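The side crop now shows the green cell at (625,95), leaning out over the pointer at (622,147). The turret turned as commanded. I'll release, lift, and measure the green cell.

```bash
python3 -m creep '{"translation":[[0,0,0],[0,0,0],[0,0,0]],"turn":[[0,0,0],[0,0,0],[0,0,0]],"grip":[0.45,0.45,0.45]}' 45
python3 -m creep '{"translation":[[0,0,-0.2],[0,0,-0.4],[0,0,-0.5],[0,0,-0.5],[0,0,-0.4]],"turn":[[0,0,0],[0,0,0],[0,0,0],[0,0,0],[0,0,0]],"grip":[0.45,0.45,0.45,0.45,0.45]}'
cat > g.py <<'E'
from h import *
ax=np.array([.6352,.0212]);a=np.radians(169.7)
U=np.array([np.cos(a)*np.sin(np.radians(28)),np.sin(a)*np.sin(np.radians(28)),np.cos(np.radians(28))])
S=np.array([ax[0]+.062*np.cos(a),ax[1]+.062*np.sin(a),.085])
def rot(psi): # psi deg about tool z from tangential
    z=-U; y=np.array([np.sin(a),-np.cos(a),0]); y=-y if y[1]>0 else y
    x=np.cross(y,z); return R.from_matrix(np.c_[x,y,z])*R.from_euler('z',psi,degrees=True)
E
python3 - <<'E'
from g import *
s=cam('side');p=pts(s);h=cv2.cvtColor(s['frame'],cv2.COLOR_RGB2HSV)
r=np.zeros((480,640),bool);r[150:230,300:350]=1
g=r&(h[...,0]>40)&(h[...,0]<85)&(h[...,1]>90)&(p[...,2]>.09)&(p[...,2]<.16)&(s['z_map']>0)
q=p[g];print(g.sum(),q.mean(0));
d=q-S;print('along',np.percentile(d@U,[2,98]));T=np.array([-np.sin(a),np.cos(a),0]);N=np.cross(T,U)
print('tangential',np.percentile(d@T,[2,50,98]),'normal',np.percentile(d@N,[2,98]))
cap=r&(h[...,1]<60)&(p[...,2]>.125)&(p[...,2]<.16);c=p[cap];print('cap',cap.sum(),np.median(c,0),'pred',S+.065*U)
# visible silhouette edges: fit axis line in 3D via side-view rays through left/right edge midpoints
rows=[];
for v in range(150,230):
    u=np.flatnonzero(g[v]); 
    if len(u)>6: rows.append((v,u.min(),u.max()))
print(rows[::3])
go(S+(.0243+.08)*U,rot(22));print(rot(0).as_matrix().round(2))
save(s,'pics/s3.png')
E
```

```text
time_s: 6.18
tool_pos: [0.6353, 0.0203, 0.1323]
tool_rot: [180.0, 0.1, -10.2]
force: [-0.1, -0.3, 0.2]
grip_width: 0.0347
grasp_force: 0.0
time_s: 6.8
tool_pos: [0.6362, 0.0205, 0.2962]
tool_rot: [-180.0, -0.2, -10.2]
force: [0.0, 0.7, 0.6]
grip_width: 0.039
grasp_force: 0.0
278 [0.56372142 0.02463527 0.11650215]
along [0.00301886 0.06164973]
tangential [-0.0058965   0.01122154  0.01703912] normal [-0.01747774  0.00779191]
cap 96 [0.54376757 0.03752128 0.14206624] pred [0.54417523 0.037742   0.14239159]
[(180, np.int64(324), np.int64(330)), (183, np.int64(319), np.int64(333)), (186, np.int64(321), np.int64(335)), (189, np.int64(323), np.int64(340)), (192, np.int64(325), np.int64(341)), (195, np.int64(327), np.int64(339)), (198, np.int64(328), np.int64(336))]
cur [0.6379 0.0207 0.3009] [-179.9   -0.5  -10.2] F [1.8 0.2 3.6] w 0.0391 t 6.85
trans units now-frame [-1.435  0.002  1.534] target-frame [-1.837  0.743  0.699] turn [0.0287 0.1508 0.12  ]
[[ 0.87 -0.18  0.46]
 [-0.16 -0.98 -0.08]
 [ 0.47  0.   -0.88]]
```

```bash
python3 -m creep '{"translation":[[0,0,0],[0,0,0],[0,0,0],[0,0,0],[0,0,0]],"turn":[[0.0072,0.0377,0.03],[0.0072,0.0377,0.03],[0.0072,0.0377,0.03],[0.0072,0.0377,0.03],[0,0,0]],"grip":[0.6,0.6,0.6,0.6,0.6]}'
python3 -m creep '{"translation":[[-0.37,0.15,0.14],[-0.37,0.15,0.14],[-0.37,0.15,0.14],[-0.37,0.15,0.14],[-0.36,0.145,0.14]],"turn":[[0,0,0],[0,0,0],[0,0,0],[0,0,0],[0,0,0]],"grip":[0.6,0.6,0.6,0.6,0.6]}'
python3 -m creep '{"translation":[[0,0,0]],"turn":[[0,0,0]],"grip":[0.6]}' >/dev/null
python3 - <<'E'
from g import *
go(S+.0243*U,rot(22));print(env.get_obs()['qpos'])
s=cam('side');c=cv2.resize(s['frame'][100:275,280:450,::-1],None,fx=3,fy=3,interpolation=cv2.INTER_CUBIC);cv2.imwrite('pics/s4.png',cv2.convertScaleAbs(c,alpha=1.6))
E
```

```text
time_s: 7.48
tool_pos: [0.6336, 0.0213, 0.2926]
tool_rot: [-169.2, -25.3, -34.5]
force: [0.9, -0.7, 1.0]
grip_width: 0.0523
grasp_force: 0.0
time_s: 8.1
tool_pos: [0.5233, 0.041, 0.1707]
tool_rot: [-169.1, -25.3, -34.6]
force: [-0.7, 0.9, -0.6]
grip_width: 0.0524
grasp_force: 0.0
cur [0.5217 0.0406 0.1691] [-169.3  -25.2  -34.6] F [0.8 0.2 0.3] w 0.0521 t 8.22
trans units now-frame [ 0.092 -0.055  0.934] target-frame [ 0.081 -0.049  0.936] turn [0.0021 0.0037 0.001 ]
[  16.57926075  -13.6930366   -28.15155981  126.25185905    5.87984582
   40.73016904 -138.0805998 ]
```

View pics/s4.png

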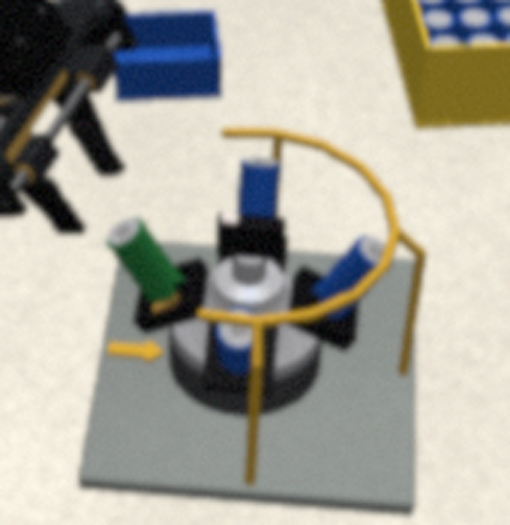

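The picture shows the open fingertips at about (110,165) and (70,225), in line with the green cell's cap at (128,230). Next comes the small lateral correction, the approach along the axis, and closing.

```bash
python3 -m creep '{"translation":[[0.092,-0.055,0],[0,0,0.1],[0,0,0.1]],"turn":[[0.002,0.0037,0.001],[0,0,0],[0,0,0]],"grip":[0.6,0.6,0.6]}'
python3 -c "
from g import *
go(S+.0243*U,rot(22))"
python3 -m creep '{"translation":[[0,0,0.17],[0,0,0.17],[0,0,0.17],[0,0,0.13],[0,0,0.08]],"turn":[[0,0,0],[0,0,0],[0,0,0],[0,0,0],[0,0,0]],"grip":[0.6,0.6,0.6,0.6,0.6]}'
python3 -c "
from g import *
go(S+.0243*U,rot(22));print(env.get_obs()['qpos'])"
```

```text
time_s: 8.65
tool_pos: [0.5385, 0.0391, 0.1598]
tool_rot: [-168.5, -26.0, -35.1]
force: [0.2, 0.1, -0.8]
grip_width: 0.0525
grasp_force: 0.0
cur [0.5385 0.0391 0.1598] [-168.5  -26.   -35.1] F [ 0.2  0.1 -0.8] w 0.0525 t 8.65
trans units now-frame [-0.037  0.019  0.735] target-frame [-0.034  0.018  0.735] turn [-0.0006 -0.0012 -0.0008]
time_s: 9.28
tool_pos: [0.5644, 0.0343, 0.1079]
tool_rot: [-168.6, -25.9, -35.1]
force: [-0.4, -0.5, -0.8]
grip_width: 0.0524
grasp_force: 0.0
cur [0.5644 0.0343 0.1079] [-168.6  -25.9  -35.1] F [-0.4 -0.5 -0.8] w 0.0524 t 9.28
trans units now-frame [-0.021  0.012  0.008] target-frame [-0.021  0.012  0.008] turn [-0.0004 -0.0007 -0.0007]
[  19.39152407   -3.0161635   -31.6071617   126.19454151   17.41060127
   31.35982071 -147.867129  ]
```

```bash
python3 -m creep '{"translation":[[-0.02,0.012,0.005],[0,0,0],[0,0,0],[0,0,0],[0,0,0]],"turn":[[0,0,0],[0,0,0],[0,0,0],[0,0,0],[0,0,0]],"grip":[0.6,0,0,0,0]}' 50
python3 -c "
from g import *
go(S+.0243*U,rot(22));o=env.get_obs();print(o['grasp_force'],o['wrist_torque'])"
```

```text
time_s: 9.9
tool_pos: [0.5632, 0.0343, 0.1083]
tool_rot: [-168.5, -26.0, -35.1]
force: [-1.2, 0.2, 1.7]
grip_width: 0.031
grasp_force: 50.0
cur [0.5632 0.0343 0.1083] [-168.5  -26.   -35.1] F [-1.2  0.2  1.7] w 0.031 t 9.9
trans units now-frame [-0.013  0.006  0.019] target-frame [-0.013  0.006  0.019] turn [-0.0006 -0.0014 -0.0007]
49.96245372109115 [ 0.13658508  0.58156888 -0.06449753]
```

```bash
python3 -m creep '{"translation":[[0,0,0],[0,0,0],[0,0,0],[0,0,0],[0,0,0]],"turn":[[0,0,-0.045],[0,0,-0.045],[0,0,-0.045],[0,0,-0.045],[0,0,-0.045]],"grip":[0,0,0,0,0]}'
python3 -c "
from g import *
go(S+.0243*U,rot(-43));o=env.get_obs();print(o['wrist_torque'],o['wrist_torque']@U)"
python3 -m creep '{"translation":[[0,0,0],[0,0,0],[0,0,0],[0,0,0],[0,0,0]],"turn":[[0,0,-0.045],[0,0,-0.045],[0,0,-0.045],[0,0,-0.006],[0,0,0]],"grip":[0,0,0,0,0]}'
python3 -c "
from g import *
go(S+.0243*U,rot(-43));o=env.get_obs();print(o['wrist_torque'],o['wrist_torque']@U,o['qpos'])"
```

```text
time_s: 10.52
tool_pos: [0.5633, 0.0355, 0.1083]
tool_rot: [170.3, -26.7, 10.7]
force: [-1.0, 3.1, 1.8]
grip_width: 0.0312
grasp_force: 50.0
cur [0.5633 0.0355 0.1083] [170.3 -26.7  10.7] F [-1.   3.1  1.8] w 0.0312 t 10.53
trans units now-frame [-0.017  0.011  0.019] target-frame [-0.019  0.003  0.019] turn [ 0.0003 -0.0016 -0.1352]
[0.63956496 0.6776587  0.22110652] -0.043309052962809125
time_s: 11.15
tool_pos: [0.5633, 0.0354, 0.1082]
tool_rot: [159.7, -20.1, 37.0]
force: [-1.6, 4.6, 1.6]
grip_width: 0.0313
grasp_force: 50.0
cur [0.5633 0.0354 0.1082] [159.7 -20.1  37. ] F [-1.6  4.6  1.6] w 0.0313 t 11.15
trans units now-frame [-0.017  0.002  0.018] target-frame [-0.017  0.002  0.018] turn [ 0.0006 -0.0014  0.0037]
[1.0223969  0.73267131 0.44297196] -0.019627977368801175 [ 15.80110014  -3.26629911 -28.26006876 126.50130269  17.6538601
  31.30075794 -82.47371567]
```

```bash
python3 -m creep '{"translation":[[0,0,0],[0,0,0]],"turn":[[0,0,-0.02],[0,0,0]],"grip":[0,0]}'
python3 -c "
from g import *
go(S+.0243*U,rot(-43));o=env.get_obs();print(o['wrist_torque'],o['wrist_torque']@U)"
```

```text
time_s: 11.4
tool_pos: [0.5636, 0.0349, 0.1084]
tool_rot: [158.5, -18.8, 40.6]
force: [-0.4, 3.8, 2.9]
grip_width: 0.0312
grasp_force: 50.0
cur [0.5636 0.0349 0.1084] [158.5 -18.8  40.6] F [-0.4  3.8  2.9] w 0.0312 t 11.4
trans units now-frame [-0.018 -0.007  0.018] target-frame [-0.019 -0.006  0.018] turn [ 0.0009 -0.0015  0.0237]
[0.84152342 0.37826322 0.37015566] -0.030124324233775812
```

```bash
python3 -m creep '{"translation":[[0,0,-0.03],[0,0,-0.03]],"turn":[[0,0,0],[0,0,0]],"grip":[0,0]}'
python3 - <<'E'
from g import *
go(S+.0243*U,rot(-43));o=env.get_obs();print(o['wrist_torque']@U,o['force']@U)
s=cam('side');c=cv2.resize(s['frame'][100:275,280:450,::-1],None,fx=3,fy=3,interpolation=cv2.INTER_CUBIC);cv2.imwrite('pics/s5.png',cv2.convertScaleAbs(c,alpha=1.6))
E
```

```text
time_s: 11.65
tool_pos: [0.5611, 0.0342, 0.1123]
tool_rot: [158.5, -18.7, 40.6]
force: [3.9, 1.3, -1.8]
grip_width: 0.0311
grasp_force: 49.9
cur [0.5611 0.0342 0.1123] [158.5 -18.7  40.6] F [ 3.9  1.3 -1.8] w 0.0311 t 11.65
trans units now-frame [-0.006 -0.015  0.075] target-frame [-0.007 -0.014  0.075] turn [ 0.001  -0.0011  0.0238]
-0.055054192673227476 -3.308851730790514
```

View pics/s5.png

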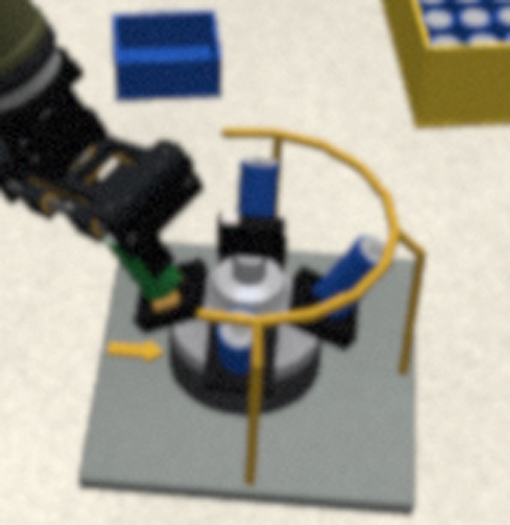

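The gripper holds the green cell at (150,270), and the turret has not moved. With only about 3 N of axial resistance after 5 mm, the cell is coming out, so I'll keep drawing.

```bash
python3 -m creep '{"translation":[[0,0,-0.06],[0,0,-0.06]],"turn":[[0,0,0],[0,0,0]],"grip":[0,0]}'
python3 -m creep '{"translation":[[0,0,-0.1],[0,0,-0.1],[0,0,-0.1],[0,0,-0.1]],"turn":[[0,0,0],[0,0,0],[0,0,0],[0,0,0]],"grip":[0,0,0,0]}'
python3 - <<'E'
from g import *
go(S+.0243*U,rot(-43));o=env.get_obs();print(o['wrist_torque']@U,o['force']@U,o['qpos'])
s=cam('side');c=cv2.resize(s['frame'][100:275,280:450,::-1],None,fx=3,fy=3,interpolation=cv2.INTER_CUBIC);cv2.imwrite('pics/s6.png',cv2.convertScaleAbs(c,alpha=1.6))
E
```

```text
time_s: 11.95
tool_pos: [0.555, 0.0347, 0.1198]
tool_rot: [158.5, -18.5, 40.6]
force: [1.3, 0.3, -2.3]
grip_width: 0.0316
grasp_force: 50.0
time_s: 12.45
tool_pos: [0.541, 0.0382, 0.1491]
tool_rot: [158.5, -18.7, 40.6]
force: [0.2, -0.8, -1.7]
grip_width: 0.0306
grasp_force: 50.0
cur [0.541  0.0382 0.1491] [158.5 -18.7  40.6] F [ 0.2 -0.8 -1.7] w 0.0306 t 12.45
trans units now-frame [-0.003 -0.005  0.602] target-frame [-0.002 -0.003  0.602] turn [ 0.0008 -0.0008  0.0242]
0.005994206540480086 -1.667412503972555 [ 14.53711239  -9.86409132 -26.6733685  126.45987855  10.55354593
  36.69396073 -72.80053753]
```

View pics/s6.png

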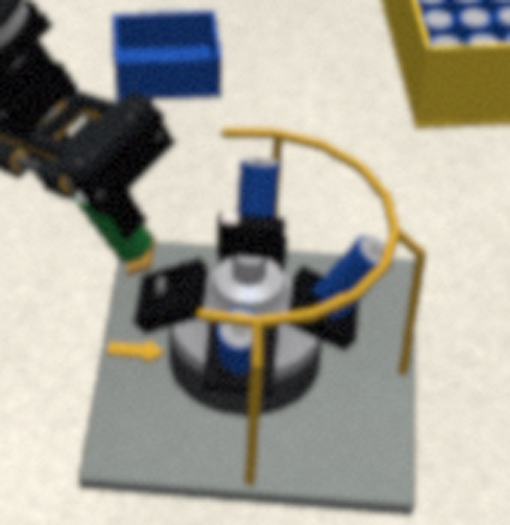

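The cell is out: foot visible at (138,262), empty socket at (165,295). I'll lift it, set it upright and carry it to the tray.

Run:
```python
from g import *
o=env.get_obs();go(o['tool_pos']+[0,0,.09],[180,0,40])
y=np.array([np.cos(np.radians(73.5)),np.sin(np.radians(73.5)),0]);sp=np.array([.5397,-.3279,0])-.04*y;print('spot',sp)
```

```text
cur [0.5413 0.0385 0.1502] [158.4 -18.7  40.7] F [-0.   1.2 -1.7] w 0.0306 t 12.5
trans units now-frame [ 0.362  0.392 -0.991] target-frame [ 0.     0.    -1.125] turn [ 0.1183 -0.1036 -0.0159]
spot [ 0.52833939 -0.36625279  0.        ]
```

```bash
python3 -m creep '{"translation":[[0.09,0.098,-0.25],[0.09,0.098,-0.25],[0.09,0.098,-0.25],[0.09,0.098,-0.25],[0,0,0]],"turn":[[0,0,0],[0,0,0],[0,0,0],[0,0,0],[0.03,-0.026,-0.004]],"grip":[0,0,0,0,0]}'
python3 -m creep '{"translation":[[0,0,0],[0,0,0],[0,0,0],[0,0,0]],"turn":[[0.03,-0.026,-0.004],[0.03,-0.026,-0.004],[0.028,-0.026,-0.004],[0,0,0]],"grip":[0,0,0,0]}'
python3 -c "
from g import *
go([.5283,-.3663,.22],[180,0,40]);print(env.get_obs()['qpos'])"
```

```text
time_s: 13.12
tool_pos: [0.5403, 0.0391, 0.2415]
tool_rot: [164.0, -14.0, 39.9]
force: [0.2, 0.9, -1.6]
grip_width: 0.0311
grasp_force: 50.0
time_s: 13.62
tool_pos: [0.5425, 0.0376, 0.2381]
tool_rot: [-179.9, 0.1, 39.9]
force: [0.0, 0.4, -1.4]
grip_width: 0.0309
grasp_force: 50.0
cur [0.5425 0.0376 0.2381] [-1.799e+02  1.000e-01  3.990e+01] F [ 0.   0.4 -1.4] w 0.0309 t 13.62
trans units now-frame [-3.377  3.757  0.228] target-frame [-3.381  3.754  0.226] turn [-0.0006  0.0008 -0.0003]
[ 12.49045602   6.19779227 -20.69408554  96.29025886   2.22606752
  78.09347937 -58.61094749]
```

```bash
python3 -m creep '{"translation":[[-0.2,0.22,0],[-0.36,0.4,0],[-0.4,0.445,0],[-0.4,0.445,0],[-0.4,0.445,0]],"turn":[[0,0,0],[0,0,0],[0,0,0],[0,0,0],[0,0,0]],"grip":[0,0,0,0,0]}'
python3 -m creep '{"translation":[[-0.4,0.445,0],[-0.4,0.445,0],[-0.4,0.445,0],[-0.26,0.29,0],[-0.16,0.178,0]],"turn":[[0,0,0],[0,0,0],[0,0,0],[0,0,0],[0,0,0]],"grip":[0,0,0,0,0]}'
python3 -m creep '{"translation":[[0,0,0.4],[0,0,0.4],[0,0,0.4],[0,0,0.4],[0,0,0.2]],"turn":[[0,0,0],[0,0,0],[0,0,0],[0,0,0],[0,0,0]],"grip":[0,0,0,0,0]}'
python3 - <<'E'
from g import *
go([.5283,-.3663,.0415],[180,0,40])
s=cam('side');save(s,'pics/s7f.png');c=cv2.resize(s['frame'][270:430,260:460,::-1],None,fx=3.3,fy=3.3,interpolation=cv2.INTER_CUBIC);cv2.imwrite('pics/s7.png',cv2.convertScaleAbs(c,alpha=1.6))
E
```

```text
time_s: 14.25
tool_pos: [0.5332, -0.173, 0.2403]
tool_rot: [179.8, 0.0, 40.1]
force: [0.1, -0.2, -1.4]
grip_width: 0.0307
grasp_force: 50.0
time_s: 14.88
tool_pos: [0.5264, -0.3672, 0.2403]
tool_rot: [179.9, 0.1, 39.9]
force: [0.8, 0.6, -1.1]
grip_width: 0.0312
grasp_force: 50.0
time_s: 15.5
tool_pos: [0.5265, -0.3642, 0.0943]
tool_rot: [-179.9, 0.1, 40.1]
force: [0.3, -0.1, -1.9]
grip_width: 0.0314
grasp_force: 50.0
cur [ 0.5265 -0.3642  0.0943] [-1.799e+02  1.000e-01  4.010e+01] F [ 0.3 -0.1 -1.9] w 0.0314 t 15.5
trans units now-frame [0.001 0.035 0.66 ] target-frame [0.    0.034 0.66 ] turn [-0.0007  0.0007  0.0006]
```

View pics/s7.png

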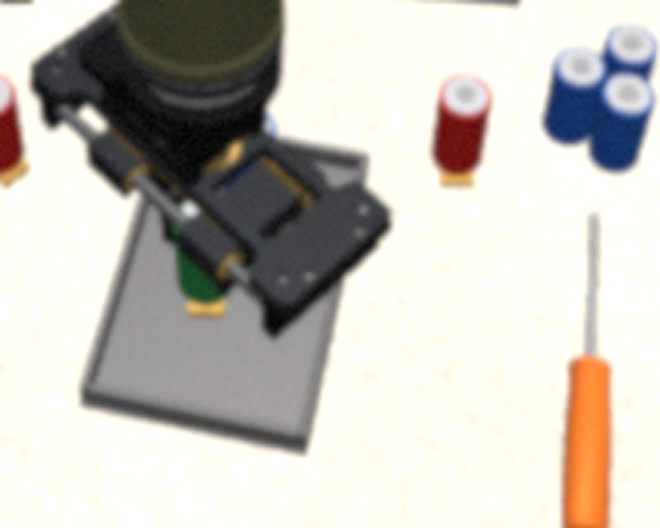

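The green cell hangs upright over the free part of the tray, with its foot at crop (205,308). Now I'll lower it gently to contact.

```bash
python3 -m creep '{"translation":[[0,0.03,0.2],[0,0,0.2],[0,0,0.12],[0,0,0.05],[0,0,0]],"turn":[[0,0,0],[0,0,0],[0,0,0],[0,0,0],[0,0,0]],"grip":[0,0,0,0,0]}'
python3 -m creep '{"translation":[[0,0,0.03],[0,0,0.02],[0,0,0]],"turn":[[0,0,0],[0,0,0],[0,0,0]],"grip":[0,0,0]}'
```

```text
time_s: 16.18
tool_pos: [0.5286, -0.368, 0.0502]
tool_rot: [-180.0, 0.1, 40.0]
force: [-0.0, 0.8, -1.3]
grip_width: 0.0304
grasp_force: 50.0
time_s: 16.55
tool_pos: [0.5285, -0.368, 0.0463]
tool_rot: [-180.0, 0.1, 40.0]
force: [-0.1, -0.3, -0.8]
grip_width: 0.0311
grasp_force: 50.0
```

```bash
python3 -m creep '{"translation":[[0,0,0.02],[0,0,0]],"turn":[[0,0,0],[0,0,0]],"grip":[0,0]}'
```

```text
time_s: 16.8
tool_pos: [0.5285, -0.3679, 0.0446]
tool_rot: [-180.0, 0.1, 40.0]
force: [-0.6, -0.6, -2.1]
grip_width: 0.031
grasp_force: 50.0
```

```bash
for i in 1; do python3 -m creep '{"translation":[[0,0,0.02],[0,0,0]],"turn":[[0,0,0],[0,0,0]],"grip":[0,0]}' | grep -E 'pos|force'
python3 -m creep '{"translation":[[0,0,0.015],[0,0,0]],"turn":[[0,0,0],[0,0,0]],"grip":[0,0]}' | grep -E 'pos|force'; done
```

```text
tool_pos: [0.5284, -0.3679, 0.0429]
force: [-0.3, -0.1, -2.3]
grasp_force: 50.0
tool_pos: [0.5285, -0.3679, 0.0418]
force: [0.2, 0.3, -2.0]
grasp_force: 50.0
```

```bash
python3 -m creep '{"translation":[[0,0,0.012],[0,0,0]],"turn":[[0,0,0],[0,0,0]],"grip":[0,0]}' | grep -E 'pos|force'
python3 -m creep '{"translation":[[0,0,0.01],[0,0,0]],"turn":[[0,0,0],[0,0,0]],"grip":[0,0]}' | grep -E 'pos|force'
```

```text
tool_pos: [0.5287, -0.368, 0.0413]
force: [0.6, 1.2, 1.8]
grasp_force: 50.0
tool_pos: [0.5288, -0.368, 0.0412]
force: [-1.2, 1.6, 4.6]
grasp_force: 50.0
```

The foot is on the tray floor (force rose to +4.6 N). Release and lift.

```bash
python3 -m creep '{"translation":[[0,0,0],[0,0,0],[0,0,0],[0,0,0],[0,0,0]],"turn":[[0,0,0],[0,0,0],[0,0,0],[0,0,0],[0,0,0]],"grip":[0.4,0.45,0.5,0.6,0.6]}' 5
python3 -m creep '{"translation":[[0,0,-0.1],[0,0,-0.2],[0,0,-0.4],[0,0,-0.5],[0,0,-0.5]],"turn":[[0,0,0],[0,0,0],[0,0,0],[0,0,0],[0,0,0]],"grip":[0.6,0.6,0.6,0.6,0.6]}'
python3 -m creep '{"translation":[[-0.3,-0.3,-0.3],[-0.3,-0.3,-0.3],[-0.3,-0.3,-0.3],[-0.3,-0.3,0],[0,0,0]],"turn":[[0,0,0],[0,0,0],[0,0,0],[0,0,0],[0,0,0]],"grip":[0.6,0.6,0.6,0.6,0.6]}'
python3 - <<'E'
from h import *
t=cam('top');s=cam('side')
a=cv2.resize(t['frame'][100:320,170:530,::-1],None,fx=2,fy=2);b=cv2.resize(s['frame'][130:420,230:480,::-1],(215,250))
o=np.zeros((600,800,3),np.uint8);o[:440,:720]=a;cv2.imwrite('pics/f1.png',cv2.convertScaleAbs(o,alpha=1.5))
c=cv2.resize(s['frame'][130:420,230:480,::-1],None,fx=2,fy=2);cv2.imwrite('pics/f2.png',cv2.convertScaleAbs(c,alpha=1.5))
p=pts(s);h=cv2.cvtColor(s['frame'],cv2.COLOR_RGB2HSV)
g=(h[...,0]>40)&(h[...,0]<85)&(h[...,1]>90)&(p[...,1]<-.25)&(p[...,0]<.62)&(p[...,2]>.01)&(p[...,2]<.1);q=p[g];print(g.sum(),q.mean(0),q.min(0),q.max(0))
E
```

```text
time_s: 18.42
tool_pos: [0.5285, -0.368, 0.04]
tool_rot: [-180.0, 0.1, 40.0]
force: [-0.9, 0.1, -0.2]
grip_width: 0.0505
grasp_force: 0.0
time_s: 19.05
tool_pos: [0.529, -0.3679, 0.1789]
tool_rot: [179.9, 0.1, 40.0]
force: [0.1, -0.4, -0.2]
grip_width: 0.0522
grasp_force: 0.0
time_s: 19.68
tool_pos: [0.3917, -0.357, 0.2507]
tool_rot: [179.8, 0.1, 39.8]
force: [0.8, 0.2, 0.5]
grip_width: 0.0524
grasp_force: 0.0
217 [ 0.52743819 -0.38112425  0.0511934 ] [ 0.51407719 -0.38575049  0.02182699] [ 0.54042941 -0.37438638  0.07802411]
```

View pics/f2.png

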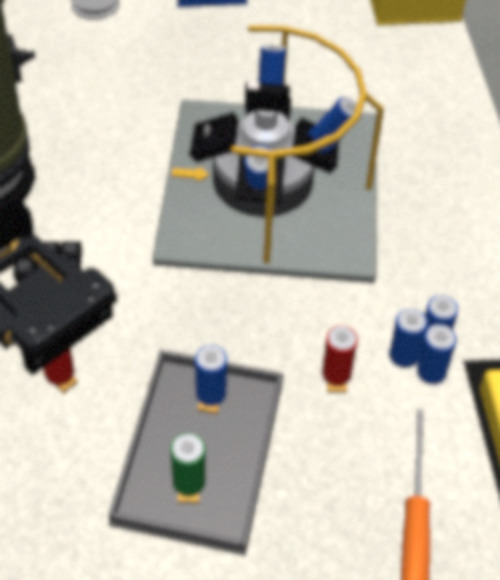

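View pics/f1.png

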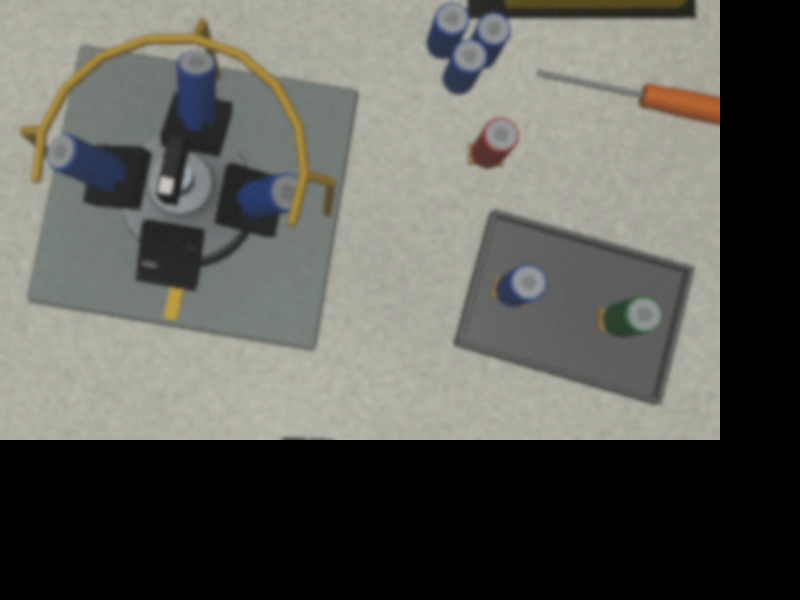

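The green cell stands upright in the tray (side crop (188,465)), the blue cell is untouched, and the empty socket (top crop (170,255)) is in line with the pointer (173,303). One last check of the bar angle before handing in.

Run:
```python
from h import *
t=cam('top');p=pts(t);r=np.hypot(p[...,0]-.6352,p[...,1]-.0212)
top=(r<.032)&(p[...,2]>.155)&(p[...,2]<.175)&(t['z_map']>0)
print(cv2.minAreaRect((p[top][:,:2]*1000).astype(np.float32)))
print(env.get_obs()['time_s'])
```

```text
((634.4298706054688, 21.838590621948242), (14.622081756591797, 49.805450439453125), 79.35395812988281)
19.825
```

```bash
python3 -c "
from h import *
print(env.sign_off())"
```

```text
the job is handed in; nothing more can be done
None
```

The green cell is unscrewed and standing upright in the free part of the tray, the empty turret place is within about half a degree of the pointer, and the job was handed in at about 20 s; I never felt the unlocking stop, but the cell drew out with only about 3 N.

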